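Change the filters of the bench fume extractor and lock its filter lid

ROBOT

A 6-joint arm with a two-finger parallel gripper is mounted at the origin on the work surface. World frame = base frame: x ahead of the robot, y to its left, z up, the work surface at z = 0. Lengths are in m, angles in rad, forces in N, time in s.
With the tool pointing down it reaches from about 0.375 to 0.9 m from the base axis. Payload 3.1 kg.
Tool frame: the origin (TCP) lies at the centre of the arm's flange, where the gripper is bolted on; the fingertips stand 173 mm ahead of it and the grasp point (between the pads) lies 155 mm ahead of it; z points along the fingers, x is the direction in which the jaws open and shut, and the axes are right-handed (so a half turn about z gives the same grasp; the last joint's range is limited). The gripper opens to 85 mm and grips with 20 to 120 N. Pads are 22 mm wide; open, the fingers measure 114 mm over their backs; the gripper's body (76 mm by 85 mm) begins 54 mm behind the grasp point. The pads swing forward as they close: fully open they stand 13 mm farther back than shut.
Start: joints at [-1.367, 0.527, 1.433, -0, 1.181, -0.178], TCP at [0.233, -0.58, 0.405] pointing down, gripper open.
Joint ranges: [-3.08, 3.08], [-0.75, 2.2], [0.22, 2.44], [-1.43, 4.57], [0, 2.65], [-2.85, 2.85]. Speed limits (rad/s): [2.79, 2.79, 3.14, 3.14, 3.14, 3.14].

INTERFACE

Orientations are given as a unit quaternion [x, y, z, w].
In Python, from station import manip gives the robot as it stands.
- The arm moves only by the shell command python3 -m jog 'ROWS' [OPENING] [FORCE]. ROWS is JSON, a list that holds one entry, the list of rows, each a list of 4 numbers: the shift along the world's x, y, z in mm, then the turn about the world's z in degrees. A call has exactly 8 rows; each row shifts and turns the commanded pose from where the row before left it; what a row does not reach is not made up. A row lasts 1/8 s, in which the tool goes at most 62.5 mm and 10.7 degrees, less where a joint would pass 70% of its speed; a pose out of reach is approached as far as the arm can. A call is refused whole if a number of a shift passes 62.5 or a number of a turn 10.7, either way. A call with a gripper value outside its range is refused whole. OPENING is the opening in per cent of the stroke, from 0 (shut) to 100 (fully open), set as the call begins (- or left out, the last holds). The fingers move at their own pace and stop on an object; FORCE is the grip in N (left out, the last holds). Time passes only in rows, so rows that do not move let the fingers close, or fill a call up. It gives the time, the measured TCP pose, the force and the opening at its end, in the units of the state.
- manip.sense(): the state, without advancing time (a new reading comes with each control period).
- manip.snapshot(name): name is "scene" or "top" or "wrist"; returns the picture (480x640x3 uint8, red, green, blue); there is no depth.
- manip.camera_info(name): a dict with "fx", "fy", "cx", "cy" (pixels), "R" (3x3) and "t" (3): a world point X has camera coordinates R X + t. Camera axes: x right, y down, z forward; pixel columns grow to the right and rows downward; lengths in m; the calibration is good to about 2 mm. The wrist camera is an equidistant fisheye: a pixel r from the principal point sees the ray r / f radians off the axis. A picture is of the moment at which its call begins: read the wrist's pose just before it. camera_info takes no time and is no camera call; for the wrist camera it gives the pose at the moment of the call.
- manip.sign_off(): hands the job in, once; it reports no verdict.
The state is a dict: "t": time; "q": joint angles; "qd": joint speeds; "tau": joint torques, N m; "tcp_pos": TCP position; "tool_rot": TCP orientation; "force": force on the tool from outside, world axes, zero at the start; "ft_torque": the same for the moment, N m; "finger_gap": opening from 0.0 (shut) to 1.0 (fully open).
Only numpy, scipy, OpenCV 4.12 (cv2) and the standard library are available. Lean on these libraries where they do the work, as an engineer would, in place of code of your own. Each camera call takes 0.05 s, during which the arm holds its last target. There are 200 camera calls.

TASK

Change the filters of the bench fume extractor: take the spent canisters out of the bays of its open filter box and stand them in the steel waste tray, and load the three bays with the fresh canisters from the bench, one to a bay and all of them, with a blanking plug in any bay left over. Then shut the hinged lid fully and lock both quarter-turn fasteners on it: line each wing up with its slot (parallel to the lid's edge), push it right in, and turn it a quarter turn clockwise so that it stays in. Leave the other things on the bench where they are.

Things in the scene. Friction and masses are not known exactly. Their poses are not given: they have to be found in the camera images.
- extractor: bench fume extractor, grey, fixed. Origin on the bench under the middle bay's centre; x away from the robot, y along the row of bays, z up. Filter box in front: x -108 to 46, y -132 to 132 mm, 100 mm high, open-topped. Fan housing behind: x 50 to 240, y -110 to 110 mm, 92 mm high, with a duct stub at x = 160 out to y = 214 mm
- bay0 (a point): centre of the floor of the bay at the box's -y end. The three bays are 80 by 80 mm, 84 mm apart along y, their floors 8 mm above the bench; the dividers between them reach only 44 mm above the bench, the outer walls 100 mm
- bay1 (a point): centre of the floor of the middle bay (see bay0)
- bay2 (a point): centre of the floor of the bay at the +y end (see bay0). In front of the bays lies a rail, its top 88 mm above the bench, with the fasteners' two slots, 34 mm (along y) by 13 mm, at x = -76, y = 75 and -75 mm of the extractor: these are also the fasteners' axes with the lid shut
- lid (a joint): lid angle, rad: 0 shut, 1.57 upright; starts at 1.7 to 1.95, leaning away from the robot; stop 2.0. Plate 154 mm from hinge to free edge, 264 mm wide, 5 mm thick. Hinge line along the extractor's y at x = 46, z = 100 mm (lid's underside). Outer face clear between the fasteners: push it there, up to about 9 N near the edge. Stiff hinge (0.7 N m), stays where it is left
- left_turn (a joint): turn of the left (+y) fastener, rad, clockwise from above. 0: wing along the lid's free edge, in line with two black marks, its cross bar lined up with the slot (within 0.25). 1.57: square to the edge, locked. Stops -0.1, 1.6; starts at 0.5 to 1.5; stays as left. Wing: 56 mm long, 10 thick, 26 tall; when out, 28 to 54 mm above the lid's outer face, on a 10 mm shank
- right_turn (a joint): turn of the right (-y) fastener, rad, clockwise from above. 0: wing along the lid's free edge, in line with two black marks, its cross bar lined up with the slot (within 0.25). 1.57: square to the edge, locked. Stops -0.1, 1.6; starts at 0.5 to 1.5; stays as left. Wing: 56 mm long, 10 thick, 26 tall; when out, 28 to 54 mm above the lid's outer face, on a 10 mm shank
- left_push (a joint): push-in of the left fastener, m: 0 = sprung out, 0.018 = stop. Spring: 3 N at 0, 8.5 N at the stop. Lid shut and not lined up, it stops at 2 to 4 mm; lined up it goes right in, and past about 16 mm it can be turned. Turned crosswise it stays in (at about 15 mm) when released; else it springs out
- right_push (a joint): push-in of the right fastener, m: 0 = sprung out, 0.018 = stop. Spring: 3 N at 0, 8.5 N at the stop. Lid shut and not lined up, it stops at 2 to 4 mm; lined up it goes right in, and past about 16 mm it can be turned. Turned crosswise it stays in (at about 15 mm) when released; else it springs out
- waste_tray: plain steel tray for spent canisters, fixed on the bench: 110 mm (its x) by 180 mm (its y), walls 40 mm high and 4 mm thick, floor 4 mm thick; origin at the centre of its underside. Takes two canisters side by side along y
- spent1: spent filter canister, of the same size and make as the fresh ones (64 mm across, 85 mm high with its 24 mm neck); it starts standing in a bay of the box. One or two are there; None if absent. Origin at the centre of its underside
- spent2: spent filter canister, of the same size and make as the fresh ones (64 mm across, 85 mm high with its 24 mm neck); it starts standing in a bay of the box. One or two are there; None if absent. Origin at the centre of its underside
- spent3: spent filter canister, of the same size and make as the fresh ones (64 mm across, 85 mm high with its 24 mm neck); it starts standing in a bay of the box. One or two are there; None if absent. Origin at the centre of its underside
- canister1: fresh filter canister: aluminium cylinder 64 mm in diameter, 60 mm high, with a steel neck 24 mm in diameter and 25 mm high on top to grip it by (85 mm overall, 0.2 to 0.33 kg). Stands upright (z up); origin at the centre of its underside. One to three fresh ones are there, on the bench; None if absent
- canister2: fresh filter canister: aluminium cylinder 64 mm in diameter, 60 mm high, with a steel neck 24 mm in diameter and 25 mm high on top to grip it by (85 mm overall, 0.2 to 0.33 kg). Stands upright (z up); origin at the centre of its underside. One to three fresh ones are there, on the bench; None if absent
- canister3: fresh filter canister: aluminium cylinder 64 mm in diameter, 60 mm high, with a steel neck 24 mm in diameter and 25 mm high on top to grip it by (85 mm overall, 0.2 to 0.33 kg). Stands upright (z up); origin at the centre of its underside. One to three fresh ones are there, on the bench; None if absent
- plug1: blanking plug: aluminium disc 64 mm in diameter, only 14 mm thick, with a central steel stem 16 mm in diameter that ends in a grip head 24 mm in diameter, 60 to 85 mm above the underside (0.2 kg). Stands upright; origin at the centre of its underside. Two are always there; use only as many as are needed
- plug2: blanking plug: aluminium disc 64 mm in diameter, only 14 mm thick, with a central steel stem 16 mm in diameter that ends in a grip head 24 mm in diameter, 60 to 85 mm above the underside (0.2 kg). Stands upright; origin at the centre of its underside. Two are always there; use only as many as are needed
- wax_bar: bystander: bar of green casting wax 120 x 45 x 30 mm; origin at the centre of its underside
- pot: bystander: dark steel pot 100 mm across, 70 mm high
- jar: bystander: jar 70 mm across, 100 mm high
- mallet: bystander: hammer lying on the bench
- spatula: bystander: spatula lying on the bench
- tin: bystander: plain tin 90 mm across, 90 mm high
Not all that is in view belongs to the job. Leave any red look-alike of the plug1 alone.

How it is judged:
By the outcome, as a careful person would: the job done as asked, in the order asked, and still so for the second after the job is handed in, with the robot touching nothing.
Of canister1, canister2, canister3 only 1 to 3 are there at a start; the rules pass over those that are not, and their reading is None.
Of spent1, spent2, spent3 only 1 to 2 are there at a start; the rules pass over those that are not, and their reading is None.
At some moment in a run one of canister1, canister2, canister3, plug1, plug2, spent1, spent2, spent3 may be knocked a few centimetres aside while the robot is not near it.
It also fails if it takes over 210 s, if anything falls off the work surface, if the arm or the gripper's body presses on something with over 40 N, if the wrist force passes 120 N, or if a joint passes its speed limit or range.

## Working session

There is one attempt and no reset: what is moved stays moved. The work goes in short steps, Python scripts to look and compute and a shell command to move; the robot and the scene stay as the last step left them, time stands still between calls to the robot, and variables do not carry over. Pictures are saved under pics/ and viewed, about 12 in all and at most 16, crops included, and the job is handed in when it is done.

```bash
ls; mkdir -p pics
cat > h.py <<'E'
import numpy as np, cv2
from station import manip
def snap(n,f):
    ci=manip.camera_info(n); im=manip.snapshot(n); im=np.asarray(im)
    cv2.imwrite('pics/'+f+'.png',im[:,:,::-1]); np.save('pics/'+f+'.npy',im)
    np.savez('pics/'+f+'_ci.npz',fx=ci['fx'],fy=ci['fy'],cx=ci['cx'],cy=ci['cy'],R=ci['R'],t=ci['t'])
    return im,ci
def ci_of(f): 
    d=np.load('pics/'+f+'_ci.npz'); return {k:d[k] for k in d}
def ray(ci,u,v,fish=False):
    x=(u-ci['cx'])/ci['fx'];y=(v-ci['cy'])/ci['fy']
    if fish:
        r=np.hypot(x,y); d=np.array([x/r*np.sin(r),y/r*np.sin(r),np.cos(r)]) if r>1e-9 else np.array([0,0,1.])
    else: d=np.array([x,y,1.])
    R=np.asarray(ci['R']);t=np.asarray(ci['t']); return -R.T@t, R.T@d
def onz(ci,u,v,z,fish=False):
    o,d=ray(ci,u,v,fish); return o+d*(z-o[2])/d[2]
def proj(ci,X,fish=False):
    c=np.asarray(ci['R'])@np.asarray(X,float)+np.asarray(ci['t'])
    if fish:
        r=np.hypot(c[0],c[1]); a=np.arctan2(r,c[2]); return np.array([ci['cx']+ci['fx']*a*c[0]/r, ci['cy']+ci['fy']*a*c[1]/r])
    return np.array([ci['cx']+ci['fx']*c[0]/c[2],ci['cy']+ci['fy']*c[1]/c[2]])
def st():
    s=manip.sense(); from scipy.spatial.transform import Rotation as Ro
    R=Ro.from_quat(s['tool_rot']).as_matrix()
    print('t',round(s['t'],2),'tcp',np.round(np.array(s['tcp_pos'])*1000,1),'jawdeg',round(np.degrees(np.arctan2(R[1,0],R[0,0])),1),'z',np.round(R[:,2],3),'F',np.round(s['force'],1),'gap',round(s['finger_gap'],3),'q',np.round(s['q'],2))
    return s
E
python3 - <<'E'
from h import *
st()
for n in ('scene','top','wrist'):
    im,ci=snap(n,n+'0'); print(n,{k:np.round(v,3).tolist() for k,v in ci.items()})
E
```

```text
pics
t 0.0 tcp [ 233.4 -579.4  403.7] jawdeg -68.1 z [-0.     0.002 -1.   ] F [-0.2  0.5 -0.4] gap 1.002 q [-1.37  0.53  1.43 -0.    1.18 -0.18]
scene {'fx': 491.961, 'fy': 491.961, 'cx': 310.838, 'cy': 242.857, 'R': [[0.715, 0.699, 0.002], [0.489, -0.498, -0.717], [-0.5, 0.514, -0.697]], 't': [-0.303, -0.216, 1.62]}
top {'fx': 448.437, 'fy': 448.437, 'cx': 324.967, 'cy': 239.363, 'R': [[0.013, -1.0, -0.004], [-0.988, -0.013, -0.154], [0.154, 0.006, -0.988]], 't': [-0.067, 0.493, 1.369]}
wrist {'fx': 371.648, 'fy': 371.648, 'cx': 321.285, 'cy': 240.712, 'R': [[0.374, -0.928, -0.002], [-0.88, -0.355, 0.314], [-0.293, -0.115, -0.949]], 't': [-0.625, -0.041, 0.38]}
```

View pics/top0.png

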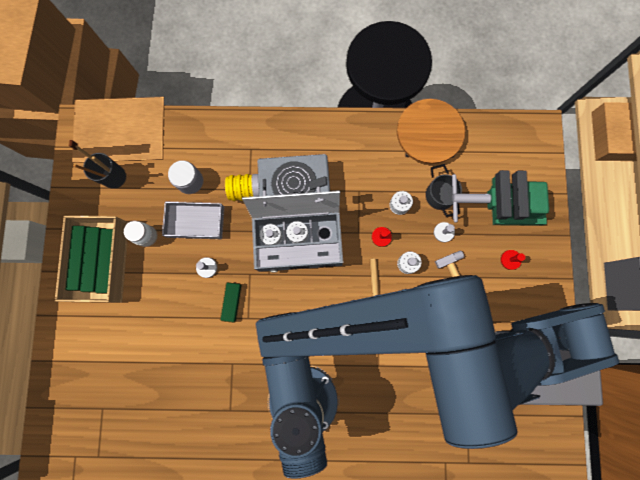

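View pics/scene0.png

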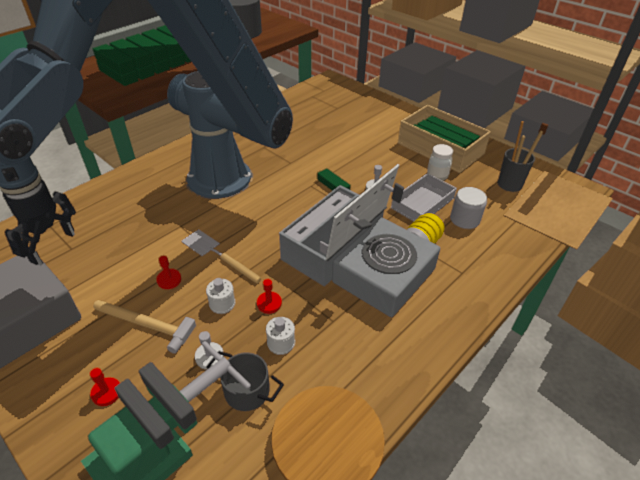

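Top view: the box is at about (295,230), with canister-like tops at (270,232) and (297,230) and a dark disc in the -y bay at (325,232). Fresh canister candidates are (402,203) and (410,262). Plug candidates are (207,267) and (445,232), and there are red look-alikes at (382,237) and (513,260). I'll enlarge to confirm.

Run:
```python
import cv2
im=cv2.imread('pics/top0.png'); sc=cv2.imread('pics/scene0.png')
a=cv2.resize(im[145:295,190:470],None,fx=2.85,fy=2.85,interpolation=cv2.INTER_CUBIC)[:,:798]
cv2.imwrite('pics/c1.png',a)
```

```text
(no output)
```

View pics/c1.png

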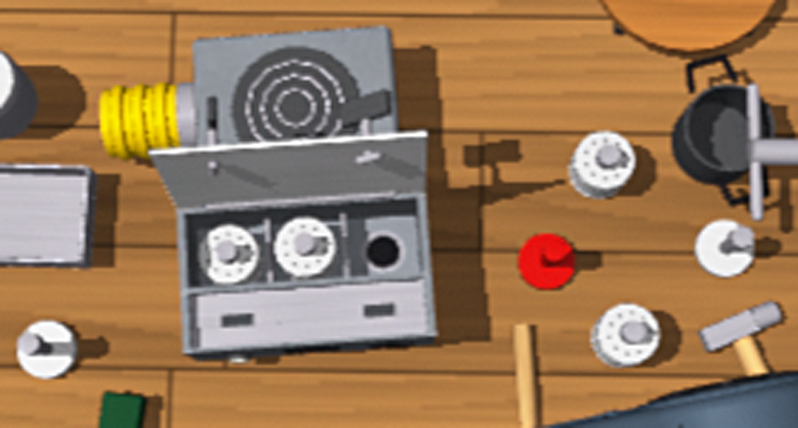

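Confirmed: the +y and middle bays hold spent canisters (holed white tops with necks). The -y bay is empty and shows only its floor hole. Fresh canisters with holed tops are at (402,203) and (410,262). Plain plugs are at (207,267) and (445,232), and the second of these is under the vise handle. Red ones are look-alikes. Now positions.

Run:
```python
from h import *
im=np.load('pics/top0.npy').astype(int); ci=ci_of('top0')
g=im.mean(2); sat=im.max(2)-im.min(2)
def P(u,v,z): return np.round(onz(ci,u,v,z)*1000,1)
def blob(m,w):
    x0,x1,y0,y1=w; s=np.zeros(m.shape,np.uint8); s[y0:y1,x0:x1]=m[y0:y1,x0:x1]
    n,l,st,c=cv2.connectedComponentsWithStats(s); i=1+np.argmax(st[1:,4]); 
    pts=np.argwhere(l==i)[:,::-1].astype(np.int32); h=cv2.convexHull(pts)
    (cx,cy),r=cv2.minEnclosingCircle(h.astype(np.float32)); return cx,cy,r,st[i,4],h
W=(g>190)&(sat<40)
for nme,w,z in (('spentL',(255,285,218,246),.068),('spentM',(284,312,216,244),.068),('freshA',(386,416,186,216),.06),('freshB',(395,426,246,276),.06),('plug1',(193,220,255,280),.014),('plug2',(430,460,220,245),.014)):
    cx,cy,r,a,h=blob(W,w); print(nme,round(cx,1),round(cy,1),round(r,1),a,P(cx,cy,z))
D=(g<85)&(sat<40)
for w,z in (((262,282,250,265),.088),((314,332,247,262),.088),((316,334,224,242),.008)):
    cx,cy,r,a,h=blob(D,w); print('dark',round(cx,1),round(cy,1),a,P(cx,cy,z))
for p,z in (((190,355),.1),((435,338),.1)): print('corner',P(190+p[0]/2.85,145+p[1]/2.85,z))
for u,v in ((165,203),(221,205),(221,238),(165,235)): print('tray',P(u,v,.04))
```

```text
spentL 269.9 234.1 10.2 222 [503.2 108.7  68. ]
spentM 296.3 231.1 10.5 269 [513.5  27.6  68. ]
freshA 401.5 201.3 10.6 247 [ 613.7 -298.6   60. ]
freshB 409.7 262.0 10.7 252 [ 423.3 -321.2   60. ]
plug1 205.5 267.2 9.9 223 [403.6 316.2  14. ]
plug2 443.7 231.7 9.9 222 [ 527.1 -439.9   14. ]
dark 273.0 256.5 24 [431.7  94.5  88. ]
dark 322.5 253.0 27 [444.2 -54.2  88. ]
dark 323.5 233.0 100 [518.9 -55.6   8. ]
corner [390.7 140.3 100. ]
corner [ 411.7 -114.7  100. ]
tray [603.8 449.1  40. ]
tray [599.5 270.7  40. ]
tray [493.5 265.4  40. ]
tray [500.8 442.1  40. ]
```

```bash
python3 -m jog '[[[26,56,0,-2.1],[26,56,0,-2.1],[26,56,0,-2.1],[26,56,0,-2.1],[26,56,0,-2.1],[26,56,0,-2.1],[26,56,0,-2.1],[26,56,0,-2.4]]]' 45 60; python3 -m jog '[[[24,53,0,0],[24,53,0,0],[20,53,-20,0],[0,0,-20,0],[0,0,0,0],[0,0,0,0],[0,0,0,0],[0,0,0,0]]]'
python3 - <<'E'
from h import *
st(); snap('wrist','w1'); snap('top','top1')
a=cv2.imread('pics/w1.png');b=cv2.imread('pics/top1.png')[180:340,300:620]
cv2.imwrite('pics/c2.png',np.vstack([a,cv2.resize(b,(640,320))])[::1][:,:640] if 0 else a); cv2.imwrite('pics/c3.png',cv2.resize(b,(800,400)))
E
```

```text
t: 1.15
tcp_pos: [0.442, -0.1299, 0.4048]
tool_rot: [0.736, -0.677, 0.0, -0.0]
force: [1.2, -0.7, 0.2]
finger_gap: 0.449
t: 2.15
tcp_pos: [0.5096, 0.0266, 0.3654]
tool_rot: [0.736, -0.677, 0.001, -0.0]
force: [0.3, 0.2, 0.4]
finger_gap: 0.45
t 2.15 tcp [509.6  26.6 365.4] jawdeg -85.2 z [ 0.001 -0.    -1.   ] F [0.3 0.2 0.4] gap 0.45 q [-0.17  0.43  1.76  0.    0.95  1.32]
```

View pics/w1.png

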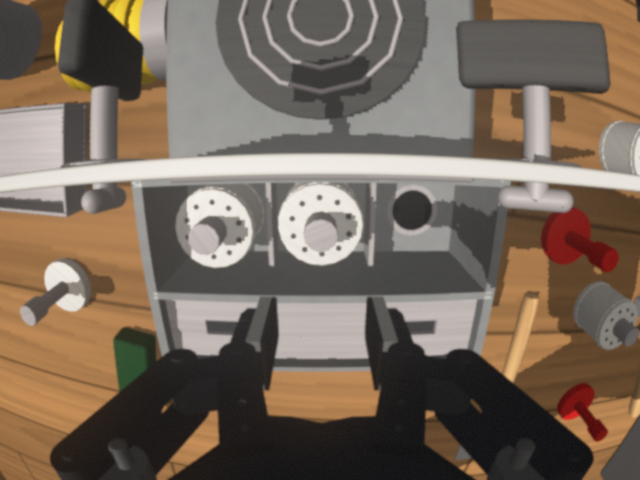

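View pics/c3.png

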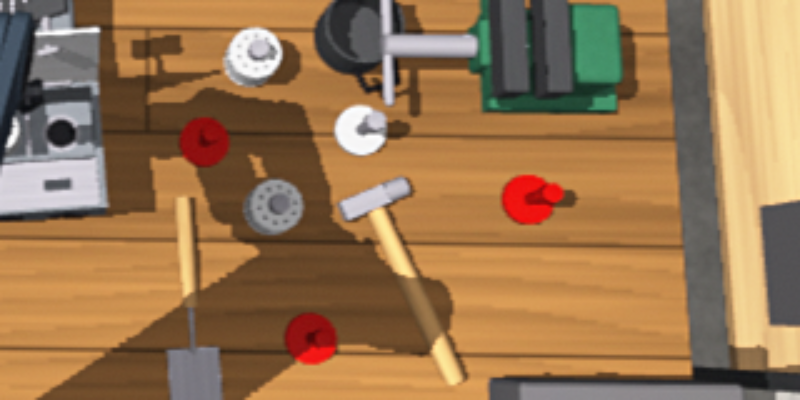

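Wrist view: spent necks are at about (320,232) and (207,237), the empty bay's hole at (412,210), and the slots at (237,327) and (410,327). The camera hangs on the +x side, near the lid. The top crop shows no third fresh canister. I'll measure from the wrist and find the camera's offset.

Run:
```python
from h import *
ci=ci_of('w1'); im=np.load('pics/w1.npy').astype(int)
print('cam',-ci['R'].T@ci['t']*1000, 'axis',ci['R'][2])
for n,u,v,z in (('neckM',320,232,.093),('neckL',206,237,.093),('hole',412,210,.008),('slotR',412,328,.088),('slotL',226,328,.088),('fl',163,368,.1),('fr',478,370,.1),('Ltop',541,155,.25),('boxBL',140,184,.1),('boxBR',505,184,.1)): print(n,np.round(onz(ci,u,v,z,True)*1000,1))
# lid plate: project for several angles the free edge
o=np.array([.5137,.0265,0]);c,s=np.cos(np.radians(4.8)),np.sin(np.radians(4.8)); R=np.array([[c,-s,0],[s,c,0],[0,0,1]])
for a in (1.7,1.8,1.9,1.95):
    for y in (-.1,0,.1):
        e=o+R@np.array([.046-.154*np.cos(a),y,.1+.154*np.sin(a)]); print(a,y,np.round(e*1000),np.round(proj(ci,e,True)), 'top',np.round(proj(ci_of('top0'),e)))
```

```text
cam [590.71032595  32.31266975 334.13769409] axis [-0.31259468 -0.02562993 -0.94954077]
neckM [517.5  27.2  93. ]
neckL [507.3 106.9  93. ]
hole [519.9 -57.1   8. ]
slotR [443.3 -51.7  88. ]
slotL [430.9  94.8  88. ]
fl [389.6 149.9 100. ]
fr [ 409.8 -115.8  100. ]
Ltop [590.5 -23.7 250. ]
boxBL [544.3 154.1 100. ]
boxBR [565.3 -97.1 100. ]
1.7 -0.1 [588. -68. 253.] [650. 192.] top [328. 193.]
1.7 0 [579.  32. 253.] [319. 174.] top [291. 195.]
1.7 0.1 [571. 132. 253.] [ -9. 193.] top [254. 198.]
1.8 -0.1 [603. -66. 250.] [649. 142.] top [327. 187.]
1.8 0 [594.  33. 250.] [318. 106.] top [290. 190.]
1.8 0.1 [586. 133. 250.] [ -9. 143.] top [253. 193.]
1.9 -0.1 [618. -65. 246.] [643.  94.] top [327. 183.]
1.9 0 [609.  35. 246.] [319.  45.] top [290. 185.]
1.9 0.1 [601. 134. 246.] [-2. 95.] top [253. 188.]
1.95 -0.1 [625. -65. 243.] [637.  72.] top [327. 180.]
1.95 0 [616.  35. 243.] [319.  20.] top [290. 183.]
1.95 0.1 [608. 135. 243.] [ 3. 73.] top [254. 185.]
```

Camera would hit the lid on descending (cam is 81 mm toward the lid, 31 mm below the flange). I'll flip the hand half a turn first so it faces the robot.

```bash
python3 -m jog '[[[0,0,0,10.6],[0,0,0,10.6],[0,0,0,10.6],[0,0,0,10.6],[0,0,0,10.6],[0,0,0,10.6],[0,0,0,10.6],[0,0,0,10.6]]]' 45 60 >/dev/null; python3 -m jog '[[[0,0,0,10.6],[0,0,0,10.6],[0,0,0,10.6],[0,0,0,10.6],[0,0,0,10.6],[0,0,0,10.6],[0,0,0,10.6],[0,0,0,10.6]]]' > /dev/null; python3 -m jog '[[[5.4,0.4,0,10.4],[0,0,-20,0],[0,0,-20,0],[0,0,-10,0],[0,0,0,0],[0,0,0,0],[0,0,0,0],[0,0,0,0]]]' >/dev/null;python3 - <<'E'
from h import *
st(); snap('wrist','w2'); ci=ci_of('w2'); print(-ci['R'].T@ci['t']*1000)
E
```

```text
t 5.25 tcp [515.   27.7 315.2] jawdeg 94.8 z [ 0.001 -0.    -1.   ] F [ 0.7  1.2 -0.2] gap 0.448 q [-0.16  0.52  1.79 -0.    0.83 -1.82]
[434.15538555  19.82368264 283.73295911]
```

View pics/w2.png

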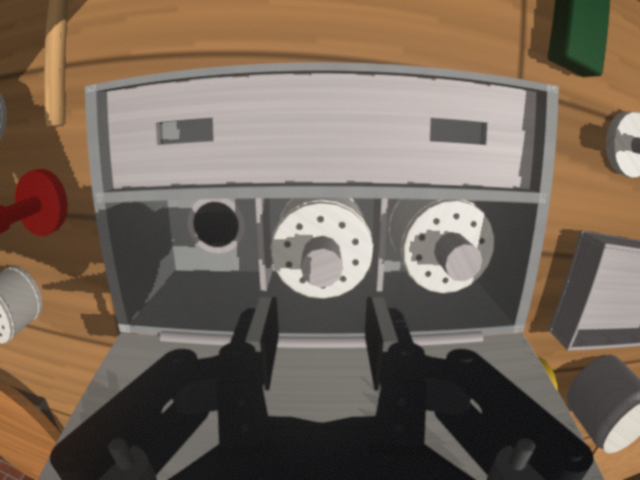

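Neck tops at (323,268) middle and (464,262) +y; hole (215,223).

```bash
python3 - <<'E'
from h import *
ci=ci_of('w2')
for n,u,v,z in (('M',323,268,.093),('L',464,262,.093),('hole',215,223,.008),('slotL',459,131,.088),('slotR',186,131,.088),('fl',557,92,.1),('fr',90,92,.1)): print(n,np.round(onz(ci,u,v,z,True)*1000,1))
E
python3 -m jog '[[[0,0,-20,0],[0,0,-20,0],[0,0,-15,0],[0,0,-10,0],[0,0,-6,0],[0,0,0,0],[0,0,0,0],[0,0,0,0]]]' 45 60
python3 -m jog '[[[0,0,0,0],[0,0,0,0],[0,0,0,0],[0,0,0,0],[0,0,0,0],[0,0,0,0],[0,0,0,0],[0,0,0,0]]]' 0 60
```

```text
M [513.8  27.6  93. ]
L [504.  109.2  93. ]
hole [518.7 -57.4   8. ]
slotL [430.7  94.7  88. ]
slotR [443.3 -52.9  88. ]
fl [397.8 148.2 100. ]
fr [ 420.1 -109.3  100. ]
t: 6.3
tcp_pos: [0.515, 0.0277, 0.2442]
tool_rot: [0.677, 0.736, 0.0, 0.0]
force: [0.7, -0.3, 0.5]
finger_gap: 0.452
t: 7.3
tcp_pos: [0.515, 0.0277, 0.2443]
tool_rot: [0.677, 0.736, 0.0, 0.0]
force: [-1.2, 0.3, 5.6]
finger_gap: 0.259
```

```bash
python3 -m jog '[[[0,0,20,0],[0,0,30,0],[0,0,35,0],[0,0,35,0],[4,40,0,0],[5,55,0,0],[5,55,0,0],[5,55,0,0]]]'|grep -E 'force|gap'; python3 -m jog '[[[5,55,0,0],[5,55,0,0],[4,40,0,0],[0,16,-20,0],[0,0,-30,0],[0,0,-30,0],[0,0,-20,0],[0,0,-10,0]]]'
python3 - <<'E'
from h import *
st(); snap('wrist','w3')
E
```

```text
force: [1.9, -0.3, -1.8]
finger_gap: 0.257
t: 9.3
tcp_pos: [0.5474, 0.3977, 0.2514]
tool_rot: [0.677, 0.736, -0.002, -0.001]
force: [0.5, 0.3, -2.2]
finger_gap: 0.254
t 9.3 tcp [547.4 397.7 251.4] jawdeg 94.8 z [-0.003 -0.002 -1.   ] F [ 0.5  0.3 -2.2] gap 0.254 q [ 0.46  0.78  1.4  -0.    0.96 -1.19]
```

View pics/w3.png

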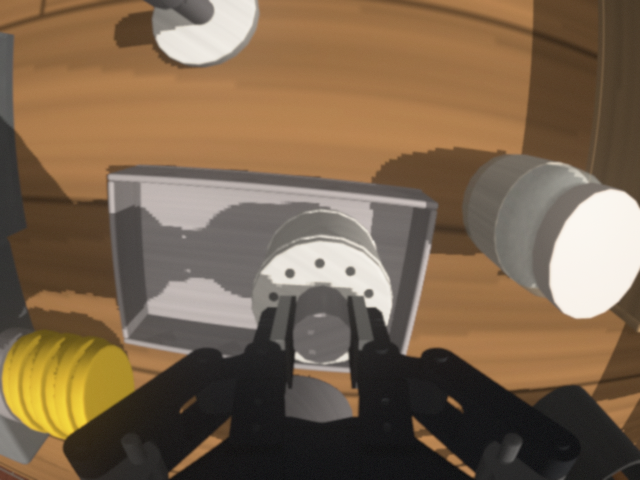

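Run:
```python
from h import *
ci=ci_of('w3')
for u,v in ((110,170),(437,203),(125,343)): print(np.round(onz(ci,u,v,.04,True)*1000,1))
print(np.round(onz(ci,322,300,.0963,True)*1000,1))
```

```text
[495.1 276.8  40. ]
[500.6 452.   40. ]
[606.2 273.6  40. ]
[530.6 395.4  96.3]
```

```bash
python3 -m jog '[[[5,4,0,0],[0,0,-5,0],[0,0,-4,0],[0,0,0,0],[0,0,0,0],[0,0,0,0],[0,0,0,0],[0,0,0,0]]]'; python3 -m jog '[[[0,0,0,0],[0,0,0,0],[0,0,0,0],[0,0,0,0],[0,0,40,0],[0,0,50,0],[0,0,30,0],[0,0,0,0]]]' 45; python3 -m jog '[[[-5,-50,0,0],[-7,-55,0,0],[-7,-55,0,0],[-7,-55,0,0],[-7,-50,0,0],[-9,-27.5,-20,0],[-6,0,-30,0],[0,0,-30,0]]]'
python3 - <<'E'
from h import *
st(); snap('wrist','w4'); snap('top','top4')
E
```

```text
t: 10.35
tcp_pos: [0.5529, 0.4027, 0.2448]
tool_rot: [0.677, 0.736, 0.0, 0.0]
force: [-0.1, 0.3, -3.3]
finger_gap: 0.257
t: 11.35
tcp_pos: [0.5536, 0.4031, 0.3683]
tool_rot: [0.677, 0.736, 0.003, 0.001]
force: [0.6, -0.8, -0.2]
finger_gap: 0.453
t: 12.35
tcp_pos: [0.5038, 0.1095, 0.283]
tool_rot: [0.677, 0.736, -0.001, -0.001]
force: [0.7, -0.4, 0.0]
finger_gap: 0.45
t 12.35 tcp [503.8 109.5 283. ] jawdeg 94.7 z [-0.003  0.    -1.   ] F [ 0.7 -0.4  0. ] gap 0.45 q [-0.    0.57  1.81  0.    0.76 -1.66]
```

View pics/w4.png

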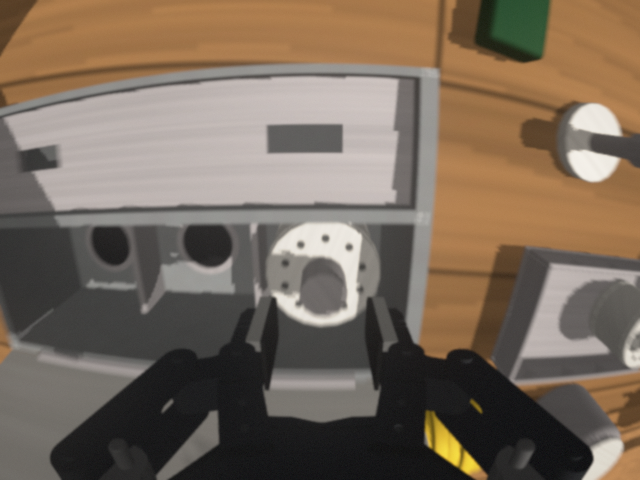

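Spent canister stands in the tray. The +y neck at (323,288) is centred between the fingers.

```bash
python3 -m jog '[[[0,0,-20,0],[0,0,-12,0],[0,0,-6.5,0],[0,0,0,0],[0,0,0,0],[0,0,0,0],[0,0,0,0],[0,0,0,0]]]' 45 60|grep -E 'tcp|force'; python3 -m jog '[[[0,0,0,0],[0,0,0,0],[0,0,0,0],[0,0,0,0],[0,0,20,0],[0,0,35,0],[0,0,35,0],[0,0,35,0]]]' 0 60;  python3 -m jog '[[[8,40,0,0],[10,50,0,0],[10,50,0,0],[10,45,0,0],[8,22.5,-20,0],[0,0,-40,0],[0,0,-35,0],[0,0,-15,0]]]'; python3 -m jog '[[[0,0,-10,0],[0,0,-4,0],[0,0,0,0],[0,0,0,0],[0,0,0,0],[0,0,0,0],[0,0,0,0],[0,0,0,0]]]'
```

```text
tcp_pos: [0.5049, 0.1102, 0.2464]
force: [-0.3, -0.3, 0.7]
t: 14.45
tcp_pos: [0.5044, 0.11, 0.3713]
tool_rot: [0.677, 0.736, -0.001, -0.001]
force: [0.3, 0.1, -3.4]
finger_gap: 0.254
t: 15.45
tcp_pos: [0.5496, 0.3172, 0.2577]
tool_rot: [0.677, 0.736, -0.003, -0.001]
force: [0.5, -0.8, -2.9]
finger_gap: 0.257
t: 16.45
tcp_pos: [0.5509, 0.3177, 0.2472]
tool_rot: [0.677, 0.736, -0.0, 0.0]
force: [-0.3, -0.3, -2.7]
finger_gap: 0.254
```

```bash
python3 -m jog '[[[0,0,-4,0],[0,0,0,0],[0,0,0,0],[0,0,0,0],[0,0,0,0],[0,0,0,0],[0,0,0,0],[0,0,0,0]]]'|grep force; python3 -m jog '[[[0,0,0,0],[0,0,0,0],[0,0,0,0],[0,0,0,0],[0,0,40,0],[0,0,50,0],[0,0,30,0],[-4,-20,0,0]]]' 60|grep -E 'tcp|gap'; python3 -m jog '[[[-12,-56,0,0],[-12,-58,0,0],[-12,-58,0,0],[-12,-58,0,0],[-12,-58,0,0],[-12,-58,0,0],[-12,-58,0,0],[-12,-58,0,0]]]'|grep tcp; python3 -m jog '[[[-12,-58,0,0],[-12,-58,0,0],[-4,-40,-30,0],[0,0,-30,0],[0,0,0,0],[0,0,0,0],[0,0,0,0],[0,0,0,0]]]'
python3 - <<'E'
from h import *
st(); snap('wrist','w5'); snap('top','top5')
E
```

```text
force: [-1.1, -0.4, -2.6]
tcp_pos: [0.5476, 0.2984, 0.3663]
finger_gap: 0.601
tcp_pos: [0.4489, -0.1661, 0.362]
t: 20.45
tcp_pos: [0.4232, -0.32, 0.3042]
tool_rot: [0.676, 0.737, -0.0, 0.001]
force: [-0.6, 0.6, 0.6]
finger_gap: 0.599
t 20.45 tcp [ 423.2 -320.   304.2] jawdeg 94.9 z [ 0.001 -0.002 -1.   ] F [-0.6  0.6  0.6] gap 0.599 q [-0.86  0.55  1.76 -0.    0.83 -2.51]
```

View pics/w5.png

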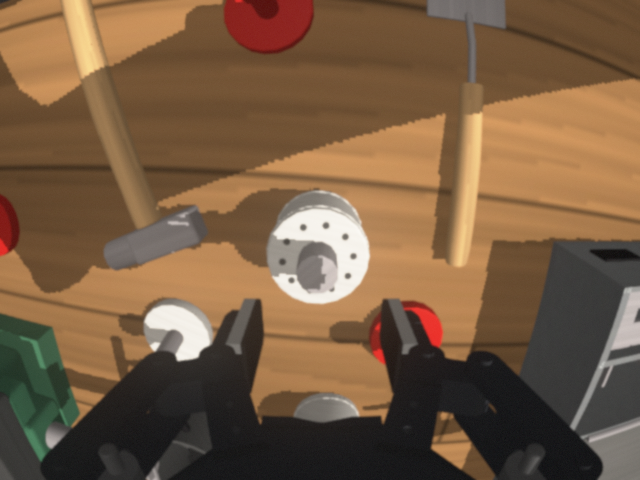

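```bash
python3 - <<'E'
from h import *
ci=ci_of('w5')
print(np.round(onz(ci,318,269,.085,True)*1000,1))
E
python3 -m jog '[[[0,0,-25,0],[0,0,-25,0],[0,0,-12,0],[0,0,-5,0],[0,0,0,0],[0,0,0,0],[0,0,0,0],[0,0,0,0]]]' 50 60;  python3 -m jog '[[[0,0,0,0],[0,0,0,0],[0,0,0,0],[0,0,0,0],[0,0,0,0],[0,0,20,0],[0,0,35,0],[0,0,35,0]]]' 0 60
```

```text
[ 421.7 -323.2   85. ]
t: 21.55
tcp_pos: [0.4229, -0.3204, 0.2366]
tool_rot: [0.677, 0.736, -0.0, 0.0]
force: [-0.4, -0.3, -0.6]
finger_gap: 0.5
t: 22.55
tcp_pos: [0.4223, -0.3195, 0.3258]
tool_rot: [0.677, 0.736, 0.0, -0.002]
force: [-0.4, -0.4, -2.7]
finger_gap: 0.257
```

```bash
python3 -m jog '[[[0,0,35,0],[5,20,0,0],[13,52,0,0],[14,52,0,0],[14,52,0,0],[14,52,0,0],[13,52,0,0],[12,46,0,0]]]'; python3 -m jog '[[[6,21,0,0],[0,0,-20,0],[0,0,-35,0],[0,0,-10,0],[0,0,0,0],[0,0,0,0],[0,0,0,0],[0,0,0,0]]]';  python3 - <<'E'
from h import *
s=st(); snap('wrist','w6'); ci=ci_of('w6')
o=np.array([.5135,.0266,0]);c,s=np.cos(np.radians(4.8)),np.sin(np.radians(4.8)); R=np.array([[c,-s,0],[s,c,0],[0,0,1]])
E
```

```text
t: 23.55
tcp_pos: [0.5064, 0.0089, 0.3589]
tool_rot: [0.676, 0.737, -0.001, -0.003]
force: [0.6, -0.1, -1.9]
finger_gap: 0.254
t: 24.55
tcp_pos: [0.5141, 0.0265, 0.297]
tool_rot: [0.677, 0.736, 0.0, 0.001]
force: [0.2, 0.3, -3.0]
finger_gap: 0.257
t 24.55 tcp [514.1  26.5 297. ] jawdeg 94.8 z [ 0.002 -0.    -1.   ] F [ 0.2  0.3 -3. ] gap 0.257 q [-0.17  0.54  1.81  0.    0.79 -1.82]
```

View pics/w6.png

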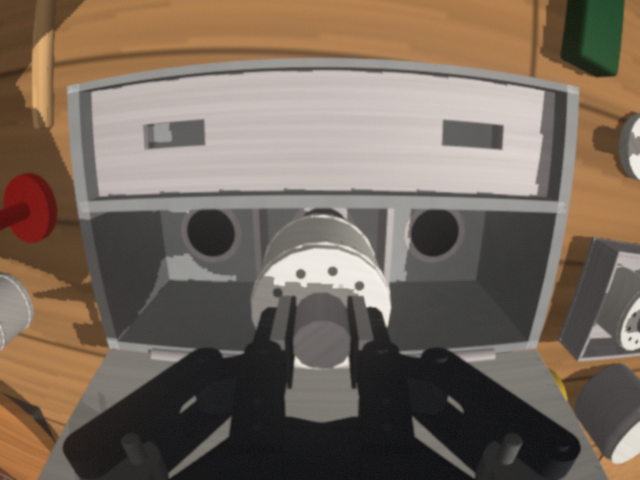

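Canister is centred over the middle bay. Lower and release (10 pictures viewed).

```bash
python3 -m jog '[[[0,0,-20,0],[0,0,-15,0],[0,0,-9,0],[0,0,-5,0],[0,0,-3,0],[0,0,0,0],[0,0,0,0],[0,0,0,0]]]'; python3 -m jog '[[[0,0,0,0],[0,0,0,0],[0,0,0,0],[0,0,30,0],[0,0,45,0],[0,0,45,0],[0,0,0,0],[0,0,0,0]]]' 45
python3 - <<'E'
from h import *
st(); snap('wrist','w7'); snap('top','top7')
E
```

```text
t: 25.6
tcp_pos: [0.514, 0.0266, 0.2445]
tool_rot: [0.677, 0.736, 0.0, 0.0]
force: [-0.7, -1.8, -0.6]
finger_gap: 0.26
t: 26.6
tcp_pos: [0.5134, 0.0268, 0.3638]
tool_rot: [0.677, 0.736, -0.0, -0.0]
force: [-0.8, -0.7, 0.2]
finger_gap: 0.447
t 26.6 tcp [513.4  26.8 363.8] jawdeg 94.8 z [-0.001  0.    -1.   ] F [-0.8 -0.7  0.2] gap 0.447 q [-0.17  0.44  1.75  0.    0.95 -1.82]
```

```bash
cat >> h.py <<'E'
def white(f,w,z,th=190):
    im=np.load('pics/'+f+'.npy').astype(int); ci=ci_of(f); g=im.mean(2); sat=im.max(2)-im.min(2)
    m=(g>th)&(sat<40); x0,x1,y0,y1=w; s=np.zeros(m.shape,np.uint8); s[y0:y1,x0:x1]=m[y0:y1,x0:x1]
    n,l,stt,c=cv2.connectedComponentsWithStats(s)
    for i in range(1,n):
        if stt[i,4]>60:
            h=cv2.convexHull(np.argwhere(l==i)[:,::-1].astype(np.int32)); (cx,cy),r=cv2.minEnclosingCircle(h.astype(np.float32))
            print(f,round(cx,1),round(cy,1),round(r,1),stt[i,4],np.round(onz(ci,cx,cy,z)*1000,1))
E
python3 - <<'E'
from h import *
white('top7',(370,430,170,245),.06); white('top7',(185,250,245,290),.014)
E
python3 -m jog '[[[0,-40,0,0],[0,-60,0,0],[0,-60,0,0],[10,-50,0,0],[30,-40,0,0],[32,-40,0,0],[28,-35.4,0,0],[0,0,-30,0]]]'; python3 -m jog '[[[0,0,-30,0],[0,0,0,0],[0,0,0,0],[0,0,0,0],[0,0,0,0],[0,0,0,0],[0,0,0,0],[0,0,0,0]]]'
python3 - <<'E'
from h import *
st(); snap('wrist','w8')
E
```

```text
top7 401.5 201.3 10.6 286 [ 613.7 -298.6   60. ]
top7 205.5 267.3 10.0 230 [403.1 316.3  14. ]
t: 27.7
tcp_pos: [0.616, -0.3024, 0.3342]
tool_rot: [0.678, 0.735, 0.0, 0.004]
force: [-0.1, 0.0, -0.3]
finger_gap: 0.452
t: 28.7
tcp_pos: [0.6138, -0.2987, 0.3043]
tool_rot: [0.677, 0.736, -0.0, 0.0]
force: [-0.7, 0.2, -0.1]
finger_gap: 0.453
t 28.7 tcp [ 613.8 -298.7  304.3] jawdeg 94.8 z [ 0. -0. -1.] F [-0.7  0.2 -0.1] gap 0.453 q [-0.62  0.72  1.36 -0.    1.06 -2.27]
```

View pics/w8.png

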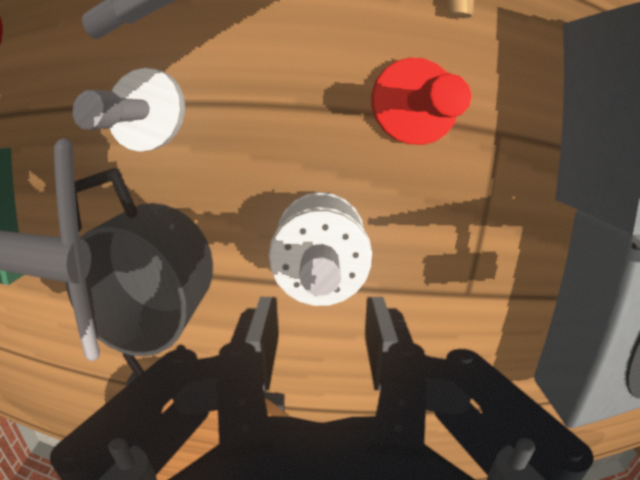

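Fresh canister neck at (321,272), centred; grip it and carry it to the -y bay.

```bash
python3 -m jog '[[[0,0,-25,0],[0,0,-25,0],[0,0,-12,0],[0,0,-5.5,0],[0,0,0,0],[0,0,0,0],[0,0,0,0],[0,0,0,0]]]' 45 60|grep force;  python3 -m jog '[[[0,0,0,0],[0,0,0,0],[0,0,0,0],[0,0,0,0],[0,0,20,0],[0,0,35,0],[0,0,40,0],[0,0,30,0]]]' 0 60|grep gap; python3 -m jog '[[[-25,20,0,0],[-35,30,0,0],[-34,30,0,0],[0,40,0,0],[0,50,0,0],[0,45,0,0],[0,26.5,0,0],[0,0,-20,0]]]'; python3 -m jog '[[[0,0,-30,0],[0,0,-15,0],[0,0,0,0],[0,0,0,0],[0,0,0,0],[0,0,0,0],[0,0,0,0],[0,0,0,0]]]'
python3 - <<'E'
from h import *
st(); snap('wrist','w9')
ci=ci_of('w9')
E
```

```text
force: [-0.6, -0.4, 0.2]
finger_gap: 0.257
t: 31.75
tcp_pos: [0.5197, -0.0548, 0.3433]
tool_rot: [0.675, 0.737, 0.001, 0.001]
force: [0.0, -0.8, -3.0]
finger_gap: 0.257
t: 32.75
tcp_pos: [0.5199, -0.0572, 0.2969]
tool_rot: [0.677, 0.736, 0.0, 0.0]
force: [0.3, 0.9, -2.5]
finger_gap: 0.253
t 32.75 tcp [519.9 -57.2 296.9] jawdeg 94.8 z [ 0. -0. -1.] F [ 0.3  0.9 -2.5] gap 0.253 q [-0.32  0.55  1.79  0.    0.8  -1.98]
```

```bash
python3 -m jog '[[[0,0,-20,0],[0,0,-15,0],[0,0,-9,0],[0,0,-5,0],[0,0,-3,0],[0,0,0,0],[0,0,0,0],[0,0,0,0]]]'|grep -E 'force|tcp'; python3 -m jog '[[[0,0,0,0],[0,0,0,0],[0,0,0,0],[0,0,30,0],[0,0,45,0],[0,0,45,0],[-17,40,0,0],[-17,55,0,0]]]' 50;python3 -m jog '[[[-17,55,0,0],[-17,55,0,0],[-17,55,0,0],[-17,55,0,0],[-14,58,0,0],[0,0,-30,0],[0,0,-30,0],[0,0,0,0]]]'; python3 -m jog '[[[0,0,0,0],[0,0,0,0],[0,0,0,0],[0,0,0,0],[0,0,0,0],[0,0,0,0],[0,0,0,0],[0,0,0,0]]]'|grep tcp
python3 - <<'E'
from h import *
st(); snap('wrist','w10'); snap('top','top10')
E
```

```text
tcp_pos: [0.5199, -0.0573, 0.2451]
force: [-0.6, -0.4, 1.3]
t: 34.8
tcp_pos: [0.486, 0.0378, 0.3656]
tool_rot: [0.678, 0.735, 0.001, 0.001]
force: [0.3, 0.5, 0.7]
finger_gap: 0.503
t: 35.8
tcp_pos: [0.4029, 0.3156, 0.303]
tool_rot: [0.676, 0.736, -0.002, -0.001]
force: [0.6, -0.3, -0.3]
finger_gap: 0.5
tcp_pos: [0.4039, 0.3158, 0.3047]
t 36.8 tcp [403.9 315.8 304.7] jawdeg 94.8 z [-0. -0. -1.] F [ 0.3  0.2 -0.1] gap 0.504 q [ 0.45  0.53  1.81  0.    0.81 -1.21]
```

View pics/w10.png

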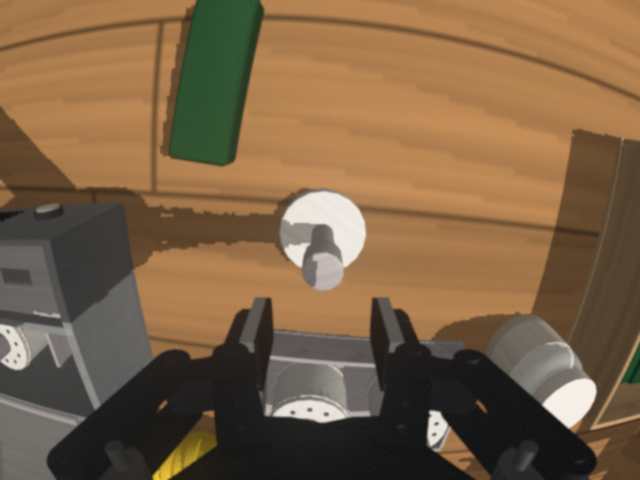

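```bash
python3 - <<'E'
from h import *
white('top10',(284,340,210,250),.068)
white('top10',(165,222,200,240),.064)
white('top10',(430,460,215,250),.014)
E
python3 -m jog '[[[0,0,-25,0],[0,0,-25,0],[0,0,-12,0],[0,0,-5.5,0],[0,0,0,0],[0,0,0,0],[0,0,0,0],[0,0,0,0]]]' 45 60|grep force;  python3 -m jog '[[[0,0,0,0],[0,0,0,0],[0,0,0,0],[0,0,0,0],[0,0,20,0],[0,0,35,0],[0,0,40,0],[0,0,35,0]]]' 0 60|grep gap; python3 -m jog '[[[20,-40,0,0],[22,-45,0,0],[22,-45,0,0],[22,-45,0,0],[17,-30.5,0,0],[0,0,-20,0],[0,0,-30,0],[0,0,-20,0]]]'; python3 -m jog '[[[0,0,0,0],[0,0,0,0],[0,0,0,0],[0,0,0,0],[0,0,0,0],[0,0,0,0],[0,0,0,0],[0,0,0,0]]]'
python3 - <<'E'
from h import *
st(); snap('wrist','w11')
E
```

```text
top10 324.1 228.8 10.4 280 [521.8 -57.8  68. ]
top10 297.3 230.7 10.4 272 [514.9  24.6  68. ]
top10 317.1 246.5 20.1 199 [466.5 -37.1  68. ]
top10 193.0 214.5 27.1 650 [562.6 350.4  64. ]
top10 200.0 232.0 18.0 155 [507.7 325.5  64. ]
top10 443.9 231.4 10.1 252 [ 528.1 -440.6   14. ]
force: [-1.2, 0.2, 0.7]
finger_gap: 0.255
t: 39.9
tcp_pos: [0.5061, 0.1098, 0.2953]
tool_rot: [0.677, 0.736, -0.001, -0.001]
force: [-0.2, 0.1, -1.3]
finger_gap: 0.256
t: 40.9
tcp_pos: [0.5069, 0.1103, 0.2972]
tool_rot: [0.677, 0.736, -0.0, 0.0]
force: [-0.7, -0.3, -1.1]
finger_gap: 0.253
t 40.9 tcp [506.9 110.3 297.2] jawdeg 94.8 z [-0. -0. -1.] F [-0.7 -0.3 -1.1] gap 0.253 q [-0.    0.55  1.8  -0.    0.8  -1.66]
```

View pics/w11.png

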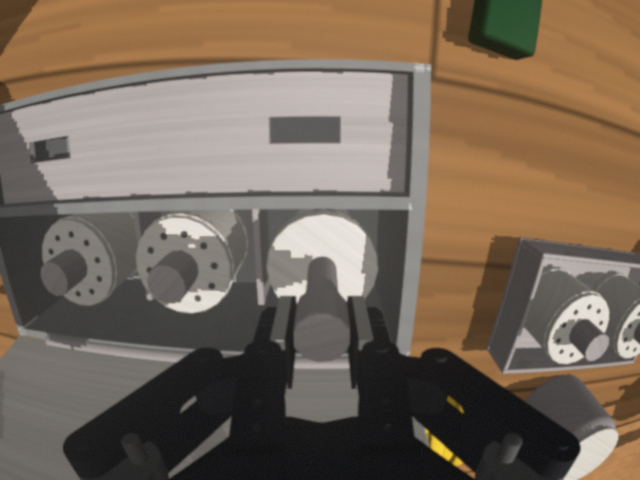

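Both fresh canisters are upright in bays 0 and 1, both spent ones are in the tray, and the plug is centred over bay 2 (13 pictures). Lower the plug, release it, then go behind the lid.

```bash
python3 -m jog '[[[0,0,-20,0],[0,0,-15,0],[0,0,-9,0],[0,0,-5,0],[0,0,-3,0],[0,0,0,0],[0,0,0,0],[0,0,0,0]]]'|grep -E 'force|tcp'; python3 -m jog '[[[0,0,0,0],[0,0,0,0],[0,0,0,0],[0,0,40,0],[0,0,55,0],[0,0,60,0],[0,0,60,0],[0,0,0,0]]]' 45; python3 -m jog '[[[0,0,0,0],[40,-24.7,0,0],[40,-24.7,0,0],[41,-24.7,0,0],[0,0,-20,0],[0,0,-25,0],[0,0,-15,0],[0,0,0,0]]]' 0
python3 - <<'E'
from h import *
st(); snap('scene','s12'); snap('wrist','w12'); snap('top','top12')
a=cv2.imread('pics/s12.png')[110:330,230:490]; b=cv2.imread('pics/top12.png')[140:290,180:350]
a=cv2.resize(a,None,fx=1.8,fy=1.8); b=cv2.resize(b,(330,396*1)[:2]); h=min(a.shape[0],396)
cv2.imwrite('pics/c12.png',np.hstack([a[:h],b[:h]])); print(a.shape)
E
```

```text
tcp_pos: [0.5069, 0.1103, 0.2456]
force: [-1.1, 1.1, 2.6]
t: 42.95
tcp_pos: [0.5079, 0.1104, 0.4655]
tool_rot: [0.677, 0.736, 0.004, 0.005]
force: [0.1, -0.5, -0.0]
finger_gap: 0.449
t: 43.95
tcp_pos: [0.6272, 0.0362, 0.3974]
tool_rot: [0.677, 0.736, -0.002, -0.002]
force: [0.6, -0.1, 0.1]
finger_gap: -0.003
t 43.95 tcp [627.2  36.2 397.4] jawdeg 94.8 z [-0.006  0.001 -1.   ] F [ 0.6 -0.1  0.1] gap -0.003 q [-0.12  0.54  1.43 -0.    1.18 -1.78]
(396, 468, 3)
```

View pics/c12.png

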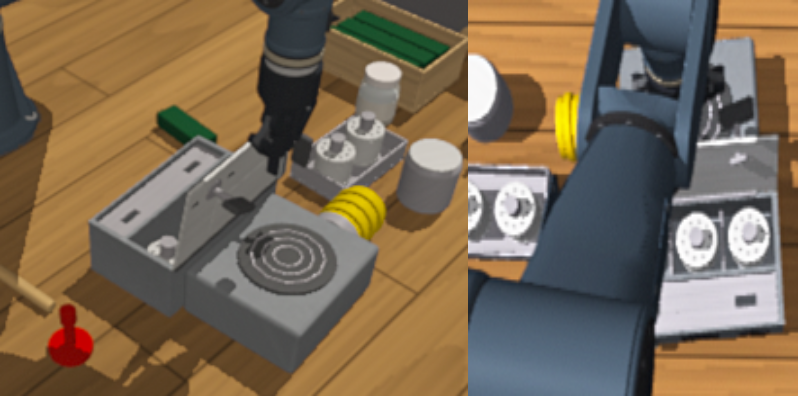

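```bash
python3 -m jog '[[[-10.6,-0.9,0.6,0],[-10.6,-0.9,0,0],[-10.6,-0.9,0,0],[-10.6,-0.9,0,0],[-10.6,-0.9,0,0],[-16.3,-1.4,-1.5,0],[-16.3,-1.4,-1.5,0],[0,0,0,0]]]' 0; python3 -m jog '[[[-15.3,-1.3,-5.6,0],[-15.3,-1.3,-5.6,0],[-13.3,-1.1,-9.5,0],[-13.3,-1.1,-9.5,0],[-10.4,-0.9,-12.5,0],[-10.4,-0.9,-12.5,0],[0,0,0,0],[0,0,0,0]]]'
```

```text
t: 45.1
tcp_pos: [0.5418, 0.0287, 0.3989]
tool_rot: [0.677, 0.736, 0.001, 0.001]
force: [1.3, 0.1, 1.6]
finger_gap: 0.003
t: 46.1
tcp_pos: [0.4644, 0.0223, 0.3427]
tool_rot: [0.677, 0.736, -0.0, -0.0]
force: [-0.4, -0.1, 0.9]
finger_gap: 0.003
```

```bash
python3 -m jog '[[[-6.8,-0.6,-14.8,0],[-6.8,-0.6,-14.8,0],[-2.8,-0.2,-16,0],[-2.8,-0.2,-13,0],[0,0,0,0],[0,0,0,0],[0,0,0,0],[0,0,0,0]]]' 0
python3 - <<'E'
from h import *
st(); snap('wrist','w13'); snap('scene','s13')
E
```

```text
t: 47.1
tcp_pos: [0.4452, 0.0207, 0.2844]
tool_rot: [0.677, 0.736, 0.0, 0.0]
force: [-0.2, -1.1, -0.4]
finger_gap: -0.0
t 47.1 tcp [445.2  20.7 284.4] jawdeg 94.8 z [ 0.001 -0.    -1.   ] F [-0.2 -1.1 -0.4] gap -0.0 q [-0.21  0.51  1.98  0.    0.65 -1.86]
```

```bash
python3 -m jog '[[[0,0,-2,0],[0,0,-2,0],[0,0,-1,0],[0,0,0,0],[0,0,0,0],[0,0,0,0],[0,0,0,0],[0,0,0,0]]]'
```

```text
t: 48.2
tcp_pos: [0.4451, 0.0207, 0.279]
tool_rot: [0.677, 0.736, 0.0, -0.0]
force: [0.7, 1.0, 0.2]
finger_gap: 0.001
```

```bash
python3 -m jog '[[[0,0,-1,0],[0,0,-1,0],[0,0,0,0],[0,0,0,0],[0,0,0,0],[0,0,0,0],[0,0,0,0],[0,0,0,0]]]'; python3 -m jog '[[[0,0,-1,0],[0,0,-0.5,0],[0,0,0,0],[0,0,0,0],[0,0,0,0],[0,0,0,0],[0,0,0,0],[0,0,0,0]]]'
```

```text
t: 49.2
tcp_pos: [0.445, 0.0207, 0.2784]
tool_rot: [0.677, 0.736, 0.0, 0.0]
force: [-2.1, 0.6, 15.7]
finger_gap: -0.001
t: 50.2
tcp_pos: [0.4448, 0.0208, 0.2782]
tool_rot: [0.677, 0.736, 0.0, 0.001]
force: [-5.1, -0.1, 29.7]
finger_gap: 0.002
```

```bash
python3 -m jog '[[[0,0,10,0],[0,0,30,0],[0,0,40,0],[0,0,30,0],[0,0,0,0],[0,0,0,0],[0,0,0,0],[0,0,0,0]]]' 45|grep force
python3 - <<'E'
from h import *
st(); snap('wrist','w14')
E
```

```text
force: [-0.3, -0.0, 0.7]
t 51.2 tcp [444.9  20.7 384.5] jawdeg 94.8 z [-0.002  0.001 -1.   ] F [-0.3 -0.   0.7] gap 0.447 q [-0.21  0.32  1.89 -0.    0.94 -1.86]
```

View pics/w14.png

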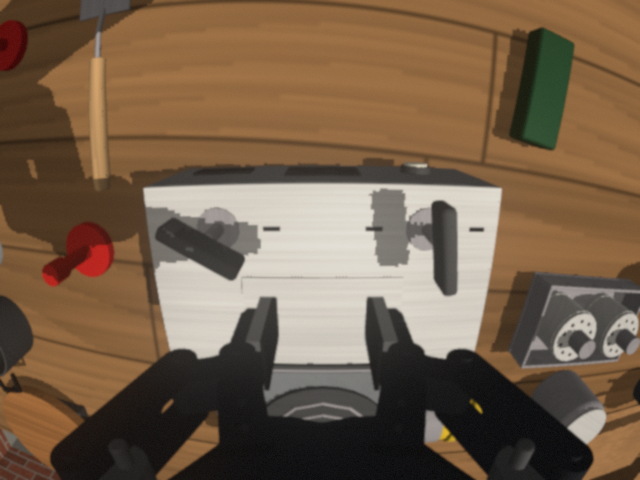

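Lid is shut flat. The left wing runs about (440,203)–(450,293) and the right wing about (163,226)–(240,270); the marks are at (372,229), (478,229) and (271,229). Computing angles.

Run:
```python
from h import *
ci=ci_of('w14'); im=np.load('pics/w14.npy'); g=im.astype(int).mean(2)
o=np.array([.5133,.0266,0]);c,s=np.cos(np.radians(4.8)),np.sin(np.radians(4.8)); R=np.array([[c,-s,0],[s,c,0],[0,0,1]])
for n,w,y in (('L',(415,475,192,305),.075),('R',(145,255,205,290),-.075)):
    m=np.zeros(g.shape,np.uint8); x0,x1,y0,y1=w; m[y0:y1,x0:x1]=g[y0:y1,x0:x1]<75
    k,l,stt,_=cv2.connectedComponentsWithStats(m); i=1+np.argmax(stt[1:,4]); 
    pts=np.argwhere(l==i)[:,::-1]
    W=np.array([onz(ci,u,v,.150,True) for u,v in pts])[:,:2]*1000
    (cx,cy),(a,b),ang=cv2.minAreaRect(W.astype(np.float32)); 
    q=W-W.mean(0); d=np.linalg.svd(q,full_matrices=False)[2][0]; th=np.degrees(np.arctan2(d[1],d[0]))
    print(n,stt[i,4],'c',np.round((cx,cy),1),round(a),round(b),'wing angle',round(th%180,1),'turn deg',round((94.8-th)%180,1),'axis',np.round((o+R@np.array([-.076,y,0]))*1000,1))
for u,v in ((372,229),(478,229),(271,229)): print(np.round((R.T@(onz(ci,u,v,.105,True)-o))*1000,1))
```

```text
L 1242 c [431.3  88.3] 59 18 wing angle 13.9 turn deg 80.9 axis [431.3  95.    0. ]
R 2494 c [437. -53.] 56 28 wing angle 68.0 turn deg 26.8 axis [443.8 -54.5   0. ]
[-76.2  34.8 105. ]
[-76.7 115.4 105. ]
[-76.2 -36.  105. ]
```

```bash
python3 - <<'E'
from h import *
ci=ci_of('w14'); g=np.load('pics/w14.npy').astype(int).mean(2)
for th in (35,45,55,65):
  for n,w in (('L',(415,475,192,305)),('R',(145,255,205,290))):
    m=np.zeros(g.shape,np.uint8); x0,x1,y0,y1=w; m[y0:y1,x0:x1]=g[y0:y1,x0:x1]<th
    k,l,stt,_=cv2.connectedComponentsWithStats(m)
    if k<2: continue
    i=1+np.argmax(stt[1:,4]); pts=np.argwhere(l==i)[:,::-1]
    W=np.array([onz(ci,u,v,.150,True) for u,v in pts])[:,:2]*1000
    q=W-W.mean(0); d=np.linalg.svd(q,full_matrices=False)[2][0]; print(th,n,stt[i,4],np.round(W.mean(0)),round(np.degrees(np.arctan2(d[1],d[0]))%180,1))
E
python3 -m jog '[[[-2,10,0,-10.6],[-2,10,0,-10.6],[-2,10,0,-10.6],[-2,10,0,-10.6],[-2,10,0,-10.6],[-2,10,0,-10.6],[-1.6,10,0,-10.6],[0,4.3,0,-10.6]]]' 50|grep tcp; python3 -m jog '[[[0,0,0,-10.6],[0,0,0,-10.6],[0,0,0,-10.6],[0,0,0,-10.6],[0,0,0,-10.6],[0,0,0,-10.6],[0,0,0,-10.6],[0,0,0,-10.6]]]'|grep tcp; python3 -m jog '[[[0,0,-20,-1.3],[0,0,0,0],[0,0,0,0],[0,0,0,0],[0,0,0,0],[0,0,0,0],[0,0,0,0],[0,0,0,0]]]' |grep tcp; python3 -c "
from h import *
st()"
```

```text
55 L 692 [425.  89.] 12.2
55 R 888 [436. -61.] 76.2
65 L 954 [427.  89.] 12.7
65 R 2219 [442. -54.] 67.1
tcp_pos: [0.4313, 0.0954, 0.3851]
tcp_pos: [0.4315, 0.095, 0.3851]
tcp_pos: [0.4315, 0.095, 0.3655]
t 54.25 tcp [431.5  95.  365.5] jawdeg -76.1 z [ 0. -0. -1.] F [-0.4 -0.8 -0.4] gap 0.498 q [-0.04  0.35  1.92 -0.    0.88  1.29]
```

```bash
python3 -m jog '[[[0,0,-25,0],[0,0,-15,0],[0,0,-10,0],[0,0,-5.5,0],[0,0,0,0],[0,0,0,0],[0,0,0,0],[0,0,0,0]]]' 50 50; python3 -m jog '[[[0,0,0,0],[0,0,0,0],[0,0,0,0],[0,0,0,0],[0,0,0,0],[0,0,0,0],[0,0,0,0],[0,0,0,0]]]' 0 50;python3 -c "
from h import *
s=st(); print(np.round(s['ft_torque'],2))"
```

```text
t: 55.25
tcp_pos: [0.4315, 0.095, 0.3103]
tool_rot: [0.788, -0.616, 0.0, -0.0]
force: [0.8, -0.4, 0.5]
finger_gap: 0.503
t: 56.25
tcp_pos: [0.4313, 0.0953, 0.31]
tool_rot: [0.787, -0.616, -0.0, -0.0]
force: [-0.9, 4.5, 2.2]
finger_gap: 0.105
t 56.25 tcp [431.3  95.3 310. ] jawdeg -76.1 z [-0.     0.001 -1.   ] F [-0.9  4.5  2.2] gap 0.105 q [-0.04  0.45  1.97  0.    0.72  1.29]
[ 0.94  0.13 -0.03]
```

```bash
python3 -m jog '[[[0,0,0,10],[0,0,0,10],[0,0,0,10],[0,0,0,10],[0,0,0,10],[0,0,0,10],[0,0,0,10],[0,0,0,10]]]' 0 70; python3 -m jog '[[[0,0,0,0.9],[0,0,0,0],[0,0,0,0],[0,0,0,0],[0,0,0,0],[0,0,0,0],[0,0,0,0],[0,0,0,0]]]';python3 -c "
from h import *
s=st(); print(np.round(s['ft_torque'],2))"
```

```text
t: 57.25
tcp_pos: [0.4309, 0.0957, 0.3099]
tool_rot: [0.999, 0.037, -0.001, -0.001]
force: [-1.7, 8.1, 3.2]
finger_gap: 0.099
t: 58.25
tcp_pos: [0.4309, 0.0957, 0.3099]
tool_rot: [0.999, 0.042, -0.001, -0.001]
force: [-1.0, 8.3, 3.0]
finger_gap: 0.099
t 58.25 tcp [430.9  95.7 309.9] jawdeg 4.8 z [-0.002  0.002 -1.   ] F [-1.   8.3  3. ] gap 0.099 q [-0.04  0.45  1.97  0.    0.72 -0.12]
[ 1.47  0.2  -0.02]
```

```bash
python3 -m jog '[[[0,0,-3,0],[0,0,-3,0],[0,0,-3,0],[0,0,-3,0],[0,0,-2,0],[0,0,0,0],[0,0,0,0],[0,0,0,0]]]' 0 80; python3 -m jog '[[[0,0,-1,0],[0,0,-1,0],[0,0,-1,0],[0,0,-0.5,0],[0,0,0,0],[0,0,0,0],[0,0,0,0],[0,0,0,0]]]';python3 -c "
from h import *
s=st(); print(np.round(s['ft_torque'],2))"
```

```text
t: 59.25
tcp_pos: [0.4308, 0.0957, 0.2962]
tool_rot: [0.999, 0.042, -0.001, -0.001]
force: [-2.2, 8.2, 5.6]
finger_gap: 0.096
t: 60.25
tcp_pos: [0.4308, 0.0958, 0.2929]
tool_rot: [0.999, 0.042, -0.001, -0.001]
force: [-2.3, 9.2, 7.5]
finger_gap: 0.097
t 60.25 tcp [430.8  95.8 292.9] jawdeg 4.8 z [-0.001  0.002 -1.   ] F [-2.3  9.2  7.5] gap 0.097 q [-0.04  0.49  1.99  0.    0.67 -0.12]
[1.54 0.35 0.01]
```

```bash
python3 -m jog '[[[0,0,-0.8,0],[0,0,0,0],[0,0,0,-10],[0,0,0,-10],[0,0,0,-10],[0,0,0,-10],[0,0,0,-10],[0,0,0,-10]]]'; python3 -m jog '[[[0,0,0,-10],[0,0,0,-10],[0,0,0,-10],[0,0,0,-0.5],[0,0,0,0],[0,0,0,0],[0,0,0,0],[0,0,0,0]]]';python3 -c "
from h import *
s=st(); print(np.round(s['ft_torque'],2))"
```

```text
t: 61.25
tcp_pos: [0.4312, 0.0955, 0.2923]
tool_rot: [0.885, -0.466, -0.0, -0.0]
force: [-2.0, 6.2, 8.3]
finger_gap: 0.097
t: 62.25
tcp_pos: [0.4313, 0.0952, 0.2923]
tool_rot: [0.733, -0.68, -0.0, -0.0]
force: [-2.2, 4.7, 7.6]
finger_gap: 0.096
t 62.25 tcp [431.3  95.2 292.3] jawdeg -85.7 z [ 0.     0.001 -1.   ] F [-2.2  4.7  7.6] gap 0.096 q [-0.04  0.49  1.99  0.    0.67  1.46]
[ 0.88  0.32 -0.02]
```

```bash
python3 -m jog '[[[0,0,0,0],[0,0,0,0],[0,0,0,0],[0,0,0,0],[0,0,20,0],[0,0,40,0],[0,0,40,0],[0,0,0,0]]]' 50; python3 -m jog '[[[2,-30,0,0],[4,-45,0,0],[4,-45,0,0],[2.5,-29.7,0,0],[0,0,0,0],[0,0,0,0],[0,0,0,0],[0,0,0,0]]]'
python3 - <<'E'
from h import *
st(); snap('wrist','w15'); 
ci=ci_of('w14')
for z in (.159,.145,.133):
  for a,b in (((172,219),(244,262)),((157,233),(236,280)),((165,226),(240,271))):
    A,B=onz(ci,*a,z,True),onz(ci,*b,z,True); d=B-A; print(z,np.round((A+B)[:2]*500),round(np.degrees(np.arctan2(d[1],d[0])),1),round(np.linalg.norm(d)*1000))
g=np.load('pics/w15.npy').astype(int).mean(2)
ci=ci_of('w15'); u,v=proj(ci,[.4438,-.0545,.159],True).astype(int); print(u,v)
print(g[v-70:v+70:7,u-84:u+84:7].astype(int))
E
```

```text
t: 63.25
tcp_pos: [0.4323, 0.0949, 0.3942]
tool_rot: [0.733, -0.68, 0.003, -0.002]
force: [0.2, 0.7, 0.2]
finger_gap: 0.496
t: 64.25
tcp_pos: [0.4438, -0.0538, 0.3916]
tool_rot: [0.734, -0.679, -0.0, 0.0]
force: [0.3, 0.0, -0.7]
finger_gap: 0.496
t 64.25 tcp [443.8 -53.8 391.6] jawdeg -85.6 z [-0.  0. -1.] F [ 0.3  0.  -0.7] gap 0.496 q [-0.37  0.31  1.88  0.    0.96  1.12]
0.159 [433. -46.] 62.7 49
0.159 [444. -53.] 62.9 55
0.159 [439. -49.] 62.6 51
0.145 [438. -50.] 62.7 52
0.145 [450. -58.] 62.9 59
0.145 [444. -54.] 62.6 55
0.133 [443. -54.] 62.7 55
0.133 [455. -62.] 62.9 62
0.133 [449. -58.] 62.6 58
321 264
[[196 197 196 197 196 197 197 196 197 197 197 198 197 197 198 198 196 196
  195 194 193 193 191 190]
 [198 198 196 197 198 197 199 197 197 198 198 197 199 197 198 196 196 195
  194 193 191 192 190 188]
 [197 196 197 196 197 197 197 196 197 197 197 197 197 196 196 196 194 195
  193 193 192 192 189 184]
 [194 196 195 193 195 194 194 194 195 195 195 189 108 131 139 141 193 193
  193 190 192 191 188 182]
 [203 201 200 199 200 200 200 199 200 199 157  93  91  90  92 116 115 161
  1
[... 839 characters left out ...]
06 108 108 107 108 107 107 107 107 105 105 105 103 103 102  79  73
  100 102 101 102 103 101]
 [101 105 106 109 109 108 108 108 104 104 103 104 106 106 105 106 105 105
  104 104 105 103 105 105]
 [104 104 103  69  61  92 102 101 100 101  99  98  99 100 100 101 102 103
  102  97  50  68  99 100]
 [108 107  92  69  40  86 108 107 107 106 107 107 105 104 104 102 103 102
  102  92  30  66  77 100]
 [ 63  34  69  66  35  67 105 106 105 106 108 107 107 109 108 110 109 110
  110  85  29  67  66  28]
 [ 38  36  66  61  29  54 100 101 102 103 104 104 105 105  98  99 102 104
  105  69  28  57  64  33]
 [ 32  56  66  42  30  48 101 102 102 102 101 101 102 101 103 102 102 103
  102  57  26  30  65  58]]
```

Right wing angle ≈62.7° (turn ≈0.56 rad); jaws to −27.3°.

```bash
python3 -m jog '[[[0,0,0,9.7],[0,0,0,9.7],[0,0,0,9.7],[0,0,0,9.7],[0,0,0,9.7],[0,0,0,9.8],[0,0,-15,0],[0,0,-15,0]]]' 50 50|grep tcp; python3 -m jog '[[[0,0,-20,0],[0,0,-15,0],[0,0,-10,0],[0,0,-6.5,0],[0,0,0,0],[0,0,0,0],[0,0,0,0],[0,0,0,0]]]' 50 50; python3 -m jog '[[[0,0,0,0],[0,0,0,0],[0,0,0,0],[0,0,0,0],[0,0,0,0],[0,0,0,0],[0,0,0,0],[0,0,0,0]]]' 0 50;python3 -c "
from h import *
s=st(); print(np.round(s['ft_torque'],2))"
```

```text
tcp_pos: [0.444, -0.0543, 0.3617]
t: 66.3
tcp_pos: [0.444, -0.0548, 0.3105]
tool_rot: [0.972, -0.237, 0.0, 0.0]
force: [0.1, -0.1, -0.5]
finger_gap: 0.5
t: 67.3
tcp_pos: [0.4435, -0.0544, 0.31]
tool_rot: [0.972, -0.237, -0.001, -0.0]
force: [-2.7, 3.4, 1.9]
finger_gap: 0.102
t 67.3 tcp [443.5 -54.4 310. ] jawdeg -27.4 z [-0.002  0.001 -1.   ] F [-2.7  3.4  1.9] gap 0.102 q [-0.37  0.46  1.96  0.    0.73  0.1 ]
[0.64 0.66 0.01]
```

Gripped. Turn +32.2° to line up, then push.

```bash
python3 -m jog '[[[0,0,0,8],[0,0,0,8],[0,0,0,8],[0,0,0,8.2],[0,0,0,0],[0,0,0,0],[0,0,0,0],[0,0,0,0]]]' 0 80|grep force; python3 -m jog '[[[0,0,-3,0],[0,0,-3,0],[0,0,-3,0],[0,0,-3,0],[0,0,-2,0],[0,0,0,0],[0,0,0,0],[0,0,0,0]]]'; python3 -m jog '[[[0,0,-1,0],[0,0,-1,0],[0,0,-1,0],[0,0,-0.8,0],[0,0,-0.5,0],[0,0,0,0],[0,0,0,0],[0,0,0,0]]]';python3 -c "
from h import *
s=st(); print(np.round(s['ft_torque'],2))"
```

```text
force: [-3.0, 4.4, 2.3]
t: 69.3
tcp_pos: [0.4435, -0.0544, 0.2964]
tool_rot: [0.999, 0.042, -0.001, -0.0]
force: [-4.7, 4.2, 6.3]
finger_gap: 0.1
t: 70.3
tcp_pos: [0.4435, -0.0544, 0.2925]
tool_rot: [0.999, 0.042, -0.001, -0.0]
force: [-3.8, 4.3, 10.3]
finger_gap: 0.098
t 70.3 tcp [443.5 -54.4 292.5] jawdeg 4.8 z [-0.001  0.001 -1.   ] F [-3.8  4.3 10.3] gap 0.098 q [-0.37  0.49  1.98  0.    0.68 -0.46]
[0.75 0.81 0.02]
```

```bash
python3 -m jog '[[[0,0,0,-10],[0,0,0,-10],[0,0,0,-10],[0,0,0,-10],[0,0,0,-10],[0,0,0,-10],[0,0,0,-10],[0,0,0,-10]]]'; python3 -m jog '[[[0,0,0,-10],[0,0,0,-0.6],[0,0,0,0],[0,0,0,0],[0,0,0,0],[0,0,0,0],[0,0,0,0],[0,0,0,0]]]';python3 -m jog '[[[0,0,0,0],[0,0,0,0],[0,0,0,0],[0,0,0,0],[0,0,20,0],[0,0,40,0],[0,0,40,0],[0,0,0,0]]]' 50;python3 -m jog '[[[2,20,20,0],[0,30,20,0],[-10,30,20,0],[-20,0,0,0],[-20,0,0,0],[0,0,0,0],[0,0,0,0],[0,0,0,0]]]'
python3 - <<'E'
from h import *
st(); snap('wrist','w16'); snap('scene','s16'); snap('top','t16')
a=cv2.imread('pics/w16.png'); s=cv2.imread('pics/s16.png')[120:360,130:450]; t=cv2.imread('pics/t16.png')[130:310,150:470]
r=np.vstack([cv2.resize(s,(400,300)),cv2.resize(t,(400,225)),np.zeros((75,400,3),np.uint8)])
l=np.vstack([cv2.resize(a,(400,300)),cv2.resize(a[120:480-60,120:520],(400,300))])
cv2.imwrite('pics/c16.png',np.hstack([l,r]))
E
```

```text
t: 71.3
tcp_pos: [0.4433, -0.0544, 0.2925]
tool_rot: [0.791, -0.612, -0.001, 0.0]
force: [-5.4, 4.1, 11.5]
finger_gap: 0.098
t: 72.3
tcp_pos: [0.4433, -0.0544, 0.2925]
tool_rot: [0.733, -0.681, -0.001, 0.0]
force: [-5.5, 5.6, 11.5]
finger_gap: 0.096
t: 73.3
tcp_pos: [0.4449, -0.055, 0.3945]
tool_rot: [0.733, -0.68, 0.004, -0.001]
force: [-0.5, -1.0, -0.8]
finger_gap: 0.502
t: 74.3
tcp_pos: [0.3968, 0.025, 0.4517]
tool_rot: [0.733, -0.681, 0.0, -0.0]
force: [0.3, -0.8, 0.8]
finger_gap: 0.505
t 74.3 tcp [396.8  25.  451.7] jawdeg -85.8 z [ 0. -0. -1.] F [ 0.3 -0.8  0.8] gap 0.505 q [-0.22  0.15  1.9   0.    1.09  1.28]
```

View pics/c16.png

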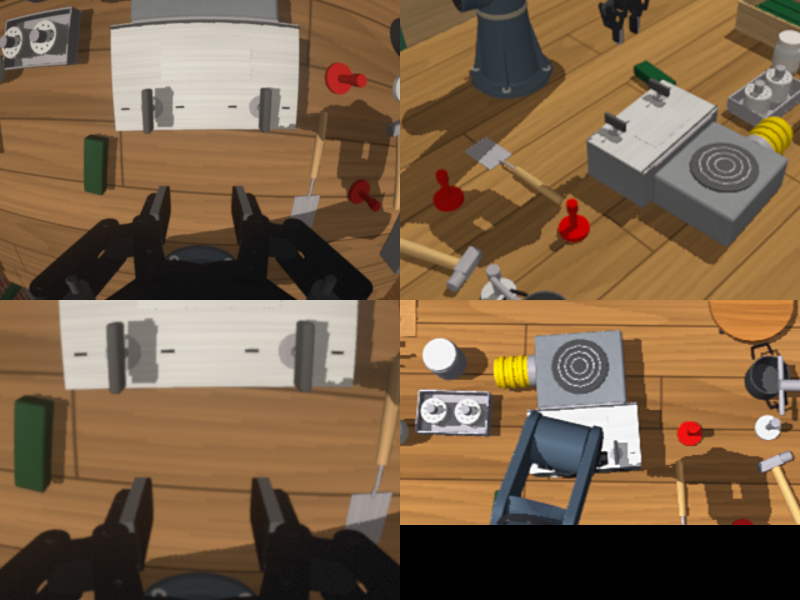

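Both wings are square to the edge and the lid is shut. A numeric check will tell whether the wings are in or out from their projected height.

Run:
```python
from h import *
a=np.radians(4.8); X=np.array([np.cos(a),np.sin(a),0]); Y=np.array([-np.sin(a),np.cos(a),0])
for f,fish in (('s16',0),('w16',1)):
  g=np.load(f'pics/{f}.npy').astype(int).mean(2); ci=ci_of(f)
  for n,c in (('L',(.4313,.0955,0)),('R',(.4436,-.0544,0))):
    for p in (15,0):
      P=np.array([proj(ci,np.array(c)+sx*.028*X+sy*.005*Y+np.array([0,0,z]),fish) for sx in(-1,1) for sy in(-1,1) for z in (.133-p/1e3,.159-p/1e3)])
      lo,hi=P.min(0),P.max(0); print(f,n,'push',p,'box',np.round(lo,1),np.round(hi,1))
    x0,y0=(lo-18).astype(int); x1,y1=(hi+18).astype(int)
    m=(g[y0:y1,x0:x1]<88).astype(np.uint8); k,l,stt,_=cv2.connectedComponentsWithStats(m); 
    for i in range(1,k):
      if stt[i,4]>40: print('   seen',stt[i,0]+x0,stt[i,1]+y0,stt[i,0]+stt[i,2]+x0,stt[i,1]+stt[i,3]+y0,stt[i,4])
```

```text
s16 L push 15 box [327.8 181.4] [346.5 198.5]
s16 L push 0 box [327.9 177. ] [346.7 194.3]
   seen 314 168 351 198 546
s16 R push 15 box [292.3 208.2] [311.3 226.8]
s16 R push 0 box [292.1 203.8] [311.3 222.5]
   seen 317 185 329 193 56
   seen 293 211 311 226 136
w16 L push 15 box [223.2 140. ] [246.4 214.2]
w16 L push 0 box [217.9 141. ] [242.9 219.2]
   seen 229 143 249 214 936
w16 R push 15 box [412.1 139.3] [435.4 212.8]
w16 R push 0 box [416.3 140.3] [441.5 217.7]
   seen 398 142 459 216 1351
```

```bash
python3 -c "
from h import *
st(); print(manip.sign_off())"
```

```text
t 74.45 tcp [396.5  25.1 451.8] jawdeg -85.8 z [-0.  0. -1.] F [-0.2  0.  -0.5] gap 0.5 q [-0.22  0.15  1.9   0.    1.09  1.28]
the job is handed in; nothing more can be done
None
```

The filter change is done and handed in at 74.5 s of the 210 s allowed. `sign_off` gave no verdict.

- **Canisters:** both spent canisters stand side by side in the steel tray. The two fresh ones are in the -y and middle bays, and one blanking plug is in the +y bay.
- **Lid:** it is shut flat. It bottomed out at about 105 mm with about 30 N on the fingertips, well above the suggested push of about 9 N.
- **Fasteners:** each was lined up, pushed in about 17–18 mm and turned 90° clockwise.

The last pictures show the lid flat, both wings square to its edge and both spent canisters upright in the tray. The other bench items looked undisturbed.

Three things were less certain:
- **Push-in height:** the left wing matched the pushed-in height (about 15 mm) in the wrist view, and the right wing in the scene view. In the other view of each wing, a shadow or background merged with it, so that view gave no second confirmation.
- **+y bay:** the plug was not looked at again once the lid was shut over it.
- **Fasteners while turning:** sideways forces on the fasteners reached about 9 N, because the grip was off their axes by roughly a millimetre.

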